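# Lock the shift drum: press the brass slide down and push it under the leaf spring

## Task

Lock the black shift drum in its teardown fixture: press the brass locking slide down hard on its sprung red bed and, keeping it pressed down, push it along its guide so that its tongue passes under the steel leaf spring and on between the drum's teeth, until the red bed springs up again behind it. Only press and push with the fingertips: do not lift or tip the slide, leave the other things on the desk where they are, and finish clear of everything.

Things in the scene. Friction and masses are not known exactly. Their poses are not given: they have to be found in the camera images.
- fixture: Fixed grey steel fixture 270 x 84 mm. Origin on the desk under the red bed's centre; x axis = sliding direction, towards the black upright shift drum (52 mm across, top 92 mm high, centre at x 180 mm); z up. Base from x -60 to 210 mm; side rails x -34 to 94, 52 mm apart, 28 mm high; guide floor from x 31 on, 16 mm above the desk. Position and yaw vary.
- bridge (a point): Middle of the top of the dark bridge bar across the guide: fixture x 96 to 104 mm (this point 100), top 37 mm and underside 28.5 mm above the desk, on posts 40 mm apart.
- stop (a point): Top of the end stop's face, fixture x 150 mm, 30 mm above the desk, between two dark teeth 40 mm apart (x 140 to 158). The slide's nose ends up here: then the slide's origin is at fixture x 66 mm. The bed is clear once it is past 57 mm.
- slide: Loose greased brass slide, about 0.3 kg. Origin on its underside 30 mm ahead of its rear end; x along the tongue, z up. Rear block x -30 to 28 mm, 50 wide, 14 high; tongue 30 wide, 10 high, to x 84. Starts on the red bed, origin at fixture x -6 to 4 mm, underside 23 mm above the desk: too high, the tongue butts against the bridge. Pressed down the underside is at 16 mm and passes with 2.5 mm to spare.
- tread (a point): Centre of the slide's flat grooved tread, where to press: 7.5 mm behind the slide's origin, 14 mm above its underside; slide x -30 to 15 mm, 50 wide. At its front a crosswise thumb ledge (x 15 to 25, 46 wide, 12 mm above the tread) to push against. About 7 N sinks the slide; 12 to 20 N downward, kept up all the way, keeps it flat; pushing takes about 5 to 18 N.
- nose (a point): Top of the slide's nose, 84 mm ahead of the slide's origin, 10 mm above its underside.
- bed (a joint): Red sprung bed under the slide, 57 x 44 mm, from -30 to 27 mm along the fixture's x. Value: how far it is pressed down, m; 0 = up (top 23 mm above the desk), 0.007 = level with the guide floor, 0.008 = bottomed. Spring about 5 N when up, 7 N when down. When the slide's rear end has passed it, it springs up and stops the slide from coming back.
- bed_top (a point): Centre of the red bed's top face, 1.5 mm behind the fixture's origin.
- plunger_top (a point): Top of a small brass spring plunger, 12 mm across, in the guide floor under the tongue, fixture x 70 mm, 23 mm above the desk when up. It bears the tongue up with only 1 to 2 N, sinks level with the floor when the slide is pressed down, and stays under the slide at the end.
- leaf (a joint): Steel leaf spring, 22 mm wide, hinged on the bridge, free end pointing to the drum. Value: angle by which its free end is raised, rad; 0 = at rest, about 0.15 when it rides on the tongue, pressing on it with about 5 N.
- leaf_tip (a point): Underside of the leaf spring's free end; 21 mm above the desk at rest, 136 mm along the fixture's x.
- hub: Bystander: rust-streaked rear hub standing on the desk, 124 mm across, 85 mm high; origin at the centre of its underside.
- axle_nut: Bystander: large brass hexagon nut lying flat, 40 mm across flats, 20 mm high; origin at the centre of its underside.
- jar: Bystander: amber glass jar with dark cap, 68 mm across, 95 mm high; origin at the centre of its underside.
- wrench: Bystander: steel wrench lying on the desk, along its x axis.
- screwdriver: Bystander: screwdriver lying on the desk, along its x axis.
- mallet: Bystander: hammer lying on the desk at the back, along its x axis.
Things that resemble listed ones, but are neither listed nor needed, are in the scene too. Several things have the shape of the slide; the one meant has the colours described above.

How it is judged:
By the outcome, as a careful person would: the job done as asked, in the order asked, and still so for the second after the job is handed in, with the robot touching nothing.
It also fails if it takes over 48 s, if anything falls off the work surface, if the arm or the gripper's body presses on something with over 40 N, if the wrist force passes 120 N, or if a joint passes its speed limit or range.

## Robot

A 6-joint arm with a two-finger parallel gripper is mounted at the origin on the work surface. World frame = base frame: x ahead of the robot, y to its left, z up, the work surface at z = 0. Lengths are in mm, angles in rad, forces in N, time in s.
With the tool pointing down it reaches from about 350 to 775 mm from the base axis. Payload 7.3 kg.
Tool frame: the origin (TCP) lies at the very end of the fingers, on their centre line; the grasp point (between the pads) lies 19 mm behind it; z points along the fingers, y is the line along which they close (so a half turn about z gives the same grasp; the last joint's range is limited). The gripper opens to 92 mm and grips with 3 to 60 N. Pads are 19 mm wide; open, the fingers measure 130 mm over their backs; the gripper's body (75 mm by 190 mm) begins 47 mm behind the grasp point.
Start: joints at [-1.264, 0.342, 1.524, -0, 1.275, -0.146], TCP at [229.705, -472.106, 195.941] pointing down, gripper open.
Joint ranges: [-2.53, 2.53], [-0.77, 2.02], [0.04, 2.7], [-1, 4.14], [0.28, 2.66], [-3.11, 3.11]. Speed limits (rad/s): [2.57, 2.57, 3.14, 3.14, 3.14, 3.14].

## Interface

Orientations are given as [roll, pitch, yaw] about the fixed x, y, z axes, in that order (R = Rz(yaw) Ry(pitch) Rx(roll)).
In Python, from plant import * gives the robot as it stands.
- The arm moves only by the tool arm_command, never from a script. Its arguments are lists of equal length, an entry for each row: "gripper": the finger opening in mm, from 0 to 91.8; "dp": the shift along the tool's x, y, z in units of 25 mm (1.0 is 25 mm), a list of three; "twist": the turn about the tool's z in units of 5 degrees (1.0 is 5 degrees). A call has exactly 5 rows; each row shifts and turns the commanded pose from where the row before left it, along the tool's axes as they then stand; what a row does not reach is not made up. A row lasts 1/8 s, in which the tool goes at most 62.5 mm and 10.7 degrees, less where a joint would pass 70% of its speed; a pose out of reach is approached as far as the arm can. A call is refused whole if a number of a shift passes 1 or a number of a turn 1, either way. A call with a gripper value outside its range is refused whole. The fingers move at their own pace and stop on an object; the grip force is fixed at half the most. Time passes only in rows, so rows that do not move let the fingers close, or fill a call up. It gives the time, the measured TCP pose, the force, the opening and the grip force at its end, in the units of the state.
- get_obs(): the state, without advancing time (a new reading comes with each control period).
- capture(name): name is "scene" or "top"; returns the picture (420x560x3 uint8, red, green, blue); there is no depth.
- get_calibration(name): a dict with "mtx" (3x3 intrinsics, pixels), "position" and "attitude" of the camera in the world. Camera axes: x right, y down, z forward; pixel columns grow to the right and rows downward; lengths in mm; the calibration is good to about 2 mm. A picture is of the moment at which its call begins. get_calibration takes no time and is no camera call.
- close_job(): hands the job in; it is judged then, once.
The state is a dict: "time": time; "joint_positions": joint angles; "dq": joint speeds; "tau": joint torques, N m; "tool_pos": TCP position; "tcp_rot": TCP orientation; "contact_force": force on the tool from outside, world axes, zero at the start; "moment": the same for the moment, N m; "grip_width": finger opening in mm; "finger_force": force on a finger pad.
Only numpy, scipy, OpenCV 4.12 (cv2) and the standard library are available. Lean on these libraries where they do the work, as an engineer would, in place of code of your own. Each camera call takes 0.05 s, during which the arm holds its last target. There are 200 camera calls.

## Working session

There is one attempt and no reset: what is moved stays moved. The work goes in short steps, Python scripts to look and compute and a tool call to move; the robot and the scene stay as the last step left them, time stands still between calls to the robot, and variables do not carry over. Pictures are saved under pics/ and viewed, at most 10 in all, crops included, and the job is handed in when it is done.

Besides the shell and the picture viewer there is one more tool, called after "Call:" as a command line: name --pt "numbers of a row" for each row, then --argument value for the rest. arm_command: Moves the arm, as the interface text tells. Its arguments: {"type":"object","properties":{"gripper":{"type":"array"},"dp":{"type":"array"},"twist":{"type":"array"}},"required":["gripper","dp","twist"]}

```bash
mkdir -p pics; ls; python3 - <<'E'
from plant import *
import cv2
for n in("top","scene"):
    cv2.imwrite(f"pics/{n}0.png",cv2.resize(capture(n),(784,588),interpolation=cv2.INTER_CUBIC)[:,:,::-1]); print(get_calibration(n))
print(get_obs())
E
```

```text
pics
{'mtx': array([[412.52577412,   0.        , 277.57913532],
       [  0.        , 412.52577412, 208.77191241],
       [  0.        ,   0.        ,   1.        ]]), 'position': array([ 437.79766422,   18.40373769, 1005.99946883]), 'attitude': array([-3.04775406, -0.0213464 , -1.55045038])}
{'mtx': array([[493.9523004 ,   0.        , 273.03739419],
       [  0.        , 493.9523004 , 209.58155756],
       [  0.        ,   0.        ,   1.        ]]), 'position': array([1075.63076815,  650.25316055,  828.04438705]), 'attitude': array([-2.33036252, -0.00301184,  2.43234037])}
{'time': 0.1, 'joint_positions': array([-1.26400844e+00,  3.42654448e-01,  1.52490336e+00, -2.75113240e-05,
        1.27541147e+00, -1.46003165e-01]), 'dq': array([-0.00049015, -0.00100556, -0.0028212 , -0.000108  , -0.00033965,
        0.00120302]), 'tau': array([ 1.64388504e-03, -4.32004559e+01, -2.44694728e+01,  7.18925754e-02,
        5.26019465e-02, -7.40403289e-05]), 'tool_pos': array([ 229.56295537, -471.70337885,  195.32009709]), 'tcp_rot': array([-3.14022685e+00, -1.74249150e-04,  4.52798960e-01]), 'contact_force': array([0.39225103, 0.23592291, 0.37849173]), 'moment': array([-0.07132561,  0.02808686,  0.01819719]), 'finger_force': 0.0, 'grip_width': 91.75253961755067}
```

View pics/top0.png

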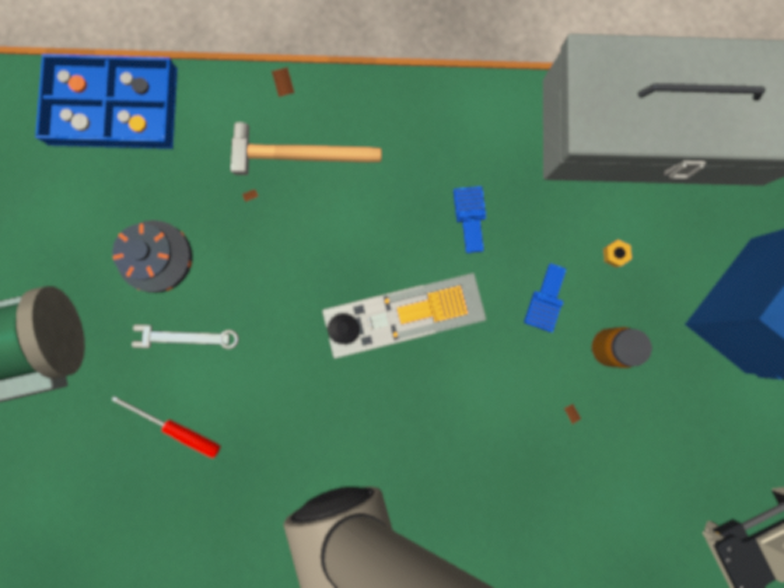

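View pics/scene0.png

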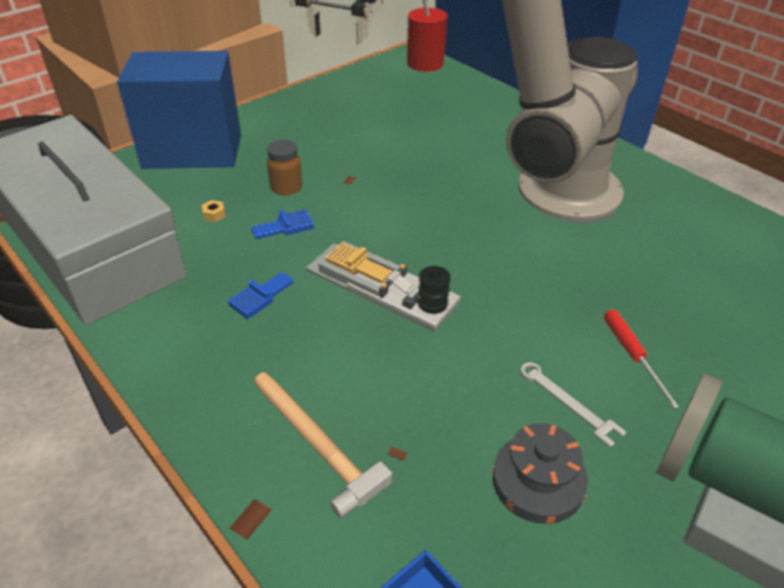

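The brass slide lies in the grey fixture (top view, display ~(440,305)). The blue slide-shaped objects at (470,218) and (546,298) are look-alikes of the wrong colour. The drum is at (345,328), so the sliding direction runs left in the image. I'll confirm this in a crop.

```bash
python3 - <<'E'
from plant import *
import cv2,numpy as np
a=capture("top")[188:263,224:354]
cv2.imwrite("pics/top1.png",cv2.resize(a,None,fx=6,fy=6,interpolation=cv2.INTER_CUBIC)[:,:,::-1])
a=capture("scene")[165:240,212:337]
cv2.imwrite("pics/scene1.png",cv2.resize(a,None,fx=6,fy=6,interpolation=cv2.INTER_CUBIC)[:,:,::-1])
E
```

```text
(no output)
```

View pics/top1.png

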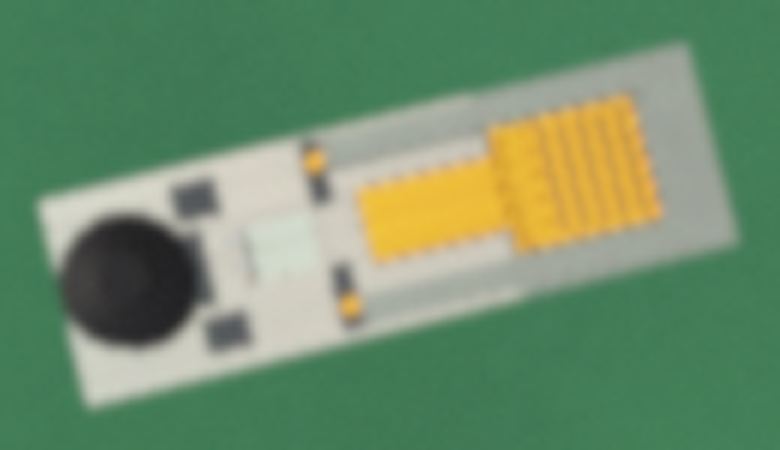

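View pics/scene1.png

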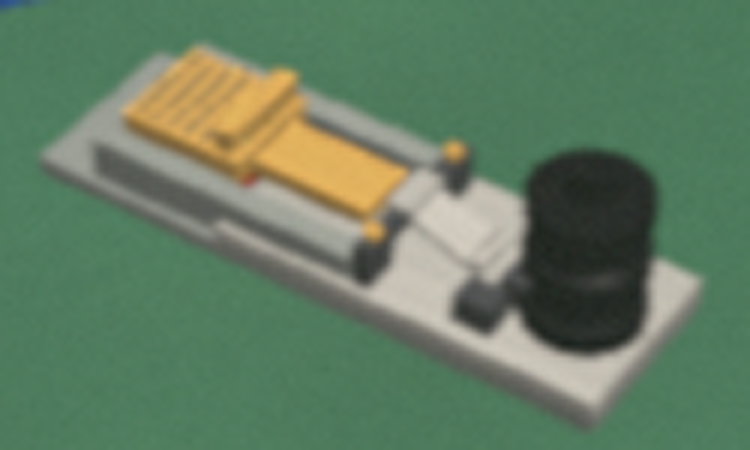

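```bash
cat > h.py <<'E'
import numpy as np
from scipy.spatial.transform import Rotation as R
from scipy.optimize import least_squares
from plant import *
C={n:get_calibration(n) for n in("top","scene")}
def proj(n,P):
    c=C[n];p=R.from_euler('xyz',c['attitude']).inv().apply(np.atleast_2d(P)-c['position'])
    q=p@c['mtx'].T;return q[:,:2]/q[:,2:]
def crop(n,uv): return (np.array(uv,float)+.5)/6-.5+({'top':[224,188],'scene':[212,165]}[n])
def W(p,L): L=np.atleast_2d(np.array(L,float));return np.c_[L[:,:2]@R.from_euler('z',p[2]).as_matrix()[:2,:2].T+p[:2],L[:,2]]
E
python3 - <<'E'
from h import *
# fixture: back corners height h, front 16
def F(h): return [(210,-42,16),(-60,-42,h),(-60,42,h),(210,42,16)]
ut=crop('top',[(38,200),(690,42),(740,243),(88,410)])
us=crop('scene',[(595,412),(40,155),(703,280)])
def r(p,st=True,sc=True):
    f=W(p,F(p[3])); o=[]
    if st:o.append((proj('top',f)-ut).ravel())
    if sc:o.append((proj('scene',f[[0,1,3]])-us).ravel())
    return np.concatenate(o)
for k in((1,0),(1,1)):
    s=least_squares(lambda p:r(p,*k),[450,-20,1.8,8]);print(s.x,np.round(s.fun,1))
p=s.x
S=[(-30,-25,14),(-30,25,14),(84,-15,10),(84,15,10)]
u=crop('top',[(632,93),(663,217),(357,190),(375,263)])
t=least_squares(lambda q:(proj('top',W(q,np.array(S)+[0,0,23]))-u).ravel(),[450,-20,1.8]);print('slide top',t.x,np.round(t.fun,1))
u2=crop('scene',[(200,45),(122,120),(410,175),(370,215)])[[1,0,3,2]]
t2=least_squares(lambda q:np.r_[(proj('top',W(q,np.array(S)+[0,0,23]))-u).ravel(),(proj('scene',W(q,np.array(S)+[0,0,23]))-u2).ravel()],[450,-20,1.8]);print('slide both',t2.x,np.round(t2.fun,1))
for q in(t.x,t2.x):
    d=R.from_euler('z',-p[2]).apply([*(q[:2]-p[:2]),0]);print('slide origin in fixture',d)
print(get_obs()['tool_pos'])
E
```

```text
[ 513.21624807 -100.96315105    1.83590134   13.89665819] [ 0.1  0.4 -0.3  0.   0.3  0.1 -0.1 -0.4]
[ 513.73602223 -100.30761249    1.8340397     7.79872988] [-0.2 -0.  -0.9  0.2 -0.5  0.  -0.4 -0.8 -0.5 -1.7 -0.1 -0.4 -0.2 -0.6]
slide top [513.23300371 -99.00680561   1.83813859] [-0.2  0.2  0.1 -0.1  0.  -0.1  0.1  0. ]
slide both [513.47634097 -96.90110044   1.83636074] [-1.   0.1 -0.8 -0.1 -0.9 -0.3 -0.8 -0.2  0.1 -2.  -0.8 -0.1 -0.8 -1.3
 -0.5 -1.5]
slide origin in fixture [1.38688774 0.14720251 0.        ]
slide origin in fixture [ 3.356734   -0.63568508  0.        ]
[ 229.62917389 -471.85747557  195.53938592]
```

```bash
python3 - <<'E'
from h import *
o=get_obs();p=o['tool_pos'];d=np.array([513.8,-101])-p[:2]
y=o['tcp_rot'][2];tw=-np.degrees(1.836-y)/5/20;print(d,tw)
for i in range(20):
    s=d/20/25; c,n=np.cos(y),np.sin(y)
    print(i,np.round([s@[c,n],s@[n,-c]],2)); y-=np.radians(5*tw)
E
```

```text
[284.17082611 370.85747557] -0.7925124527216416
0 [ 0.84 -0.42]
1 [ 0.86 -0.36]
2 [ 0.89 -0.3 ]
3 [ 0.9  -0.24]
4 [ 0.92 -0.17]
5 [ 0.93 -0.11]
6 [ 0.93 -0.05]
7 [0.93 0.02]
8 [0.93 0.08]
9 [0.92 0.15]
10 [0.91 0.21]
11 [0.89 0.27]
12 [0.87 0.33]
13 [0.85 0.39]
14 [0.82 0.45]
15 [0.79 0.51]
16 [0.75 0.56]
17 [0.71 0.61]
18 [0.66 0.66]
19 [0.62 0.7 ]
```

Call:
arm_command --gripper '[0,0,0,0,0]' --pt "0.84 -0.42 0" --pt "0.86 -0.36 0" --pt "0.89 -0.3 0" --pt "0.9 -0.24 0" --pt "0.92 -0.17 0" --twist '[-0.79,-0.79,-0.79,-0.79,-0.79]'

```text
time: 0.82
tool_pos: [301.2, -378.6, 195.8]
tcp_rot: [-3.141, -0.0, 0.8]
contact_force: [0.5, -0.5, 0.4]
grip_width: 46.5
finger_force: 0.0
```

Call:
arm_command --gripper '[0,0,0,0,0]' --pt "0.93 -0.11 0" --pt "0.93 -0.05 0" --pt "0.93 0.02 0" --pt "0.93 0.08 0" --pt "0.92 0.15 0" --twist '[-0.79,-0.79,-0.79,-0.79,-0.79]'

```text
time: 1.45
tool_pos: [372.3, -286.1, 195.8]
tcp_rot: [-3.141, -0.0, 1.144]
contact_force: [-0.4, 0.3, 0.1]
grip_width: 0.8
finger_force: 0.0
```

Call:
arm_command --gripper '[0,0,0,0,0]' --pt "0.91 0.21 0" --pt "0.89 0.27 0" --pt "0.87 0.33 0" --pt "0.85 0.39 0" --pt "0.82 0.45 0" --twist '[-0.79,-0.79,-0.79,-0.79,-0.79]'

```text
time: 2.08
tool_pos: [443.2, -193.6, 195.8]
tcp_rot: [-3.141, -0.0, 1.489]
contact_force: [-0.5, 0.2, -0.0]
grip_width: 0.5
finger_force: 0.0
```

Call:
arm_command --gripper '[0,0,0,0,0]' --pt "0.79 0.51 0" --pt "0.75 0.56 0" --pt "0.71 0.61 0" --pt "0.66 0.66 0" --pt "0.62 0.7 0" --twist '[-0.79,-0.79,-0.79,-0.79,-0.79]'

```text
time: 2.7
tool_pos: [514.6, -100.9, 195.7]
tcp_rot: [-3.141, -0.0, 1.834]
contact_force: [0.2, -0.3, -0.1]
grip_width: 0.4
finger_force: 0.0
```

Call:
arm_command --gripper '[0,0,0,0,0]' --pt "0 0.03 1" --pt "0 0 1" --pt "0 0 1" --pt "0 0 1" --pt "0 0 1" --twist '[0,0,0,0,0]'

```text
time: 3.32
tool_pos: [514.9, -101.4, 70.0]
tcp_rot: [-3.141, -0.0, 1.832]
contact_force: [0.1, -0.5, -0.6]
grip_width: 0.6
finger_force: 0.0
```

```bash
python3 - <<'E'
from h import *
import cv2
a=capture("scene")[140:240,205:335]
cv2.imwrite("pics/scene2.png",cv2.resize(a,None,fx=6,fy=6,interpolation=cv2.INTER_CUBIC)[:,:,::-1])
o=get_obs();print(o['tool_pos'],o['contact_force'],(proj('scene',o['tool_pos'])+.5-[205,140])*6)
E
```

```text
[ 512.9031028  -100.77154468   66.92038325] [-2.10389153  0.43185842 -1.84516107] [[252.60781067 191.29505308]]
```

View pics/scene2.png

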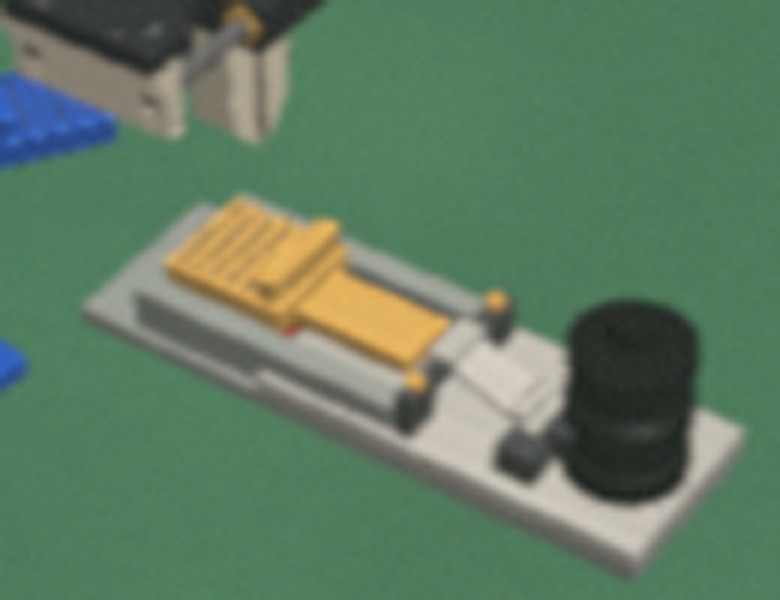

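The picture shows the fingertips around (180-260,135), but I projected the TCP at (252,191). That looks like lag or not yet being settled, so I'll look again at rest before going down.

```bash
python3 - <<'E'
from h import *
import cv2
b=capture("top")[168:268,244:344]
a=capture("scene")[120:240,190:310]
f=lambda a,k:cv2.resize(a,(400,400),interpolation=cv2.INTER_CUBIC)[:,:,::-1]
cv2.imwrite("pics/scene3.png",np.hstack([f(a,5),f(b,5)]))
o=get_obs();print(o['time'],o['tool_pos'],o['contact_force'],o['grip_width'],o['joint_positions'])
print((proj('scene',o['tool_pos'])+.5-[190,120])*400/120,(proj('top',o['tool_pos'])+.5-[244,168])*4+[400,0])
E
```

```text
3.475 [ 514.15943019 -101.1645774    69.98480301] [ 0.15683391  0.49173761 -0.33781469] 0.6145497589613067 [-3.40541741e-01  4.78395439e-01  1.69480967e+00 -9.36708790e-05
  9.71373798e-01 -6.01279909e-01]
[[188.50898159 170.11742981]] [[713.55058847 190.22788795]]
```

View pics/scene3.png

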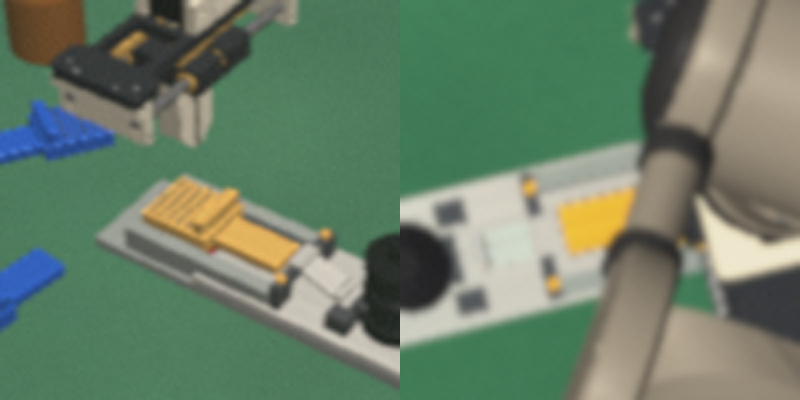

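```bash
python3 - <<'E'
from h import *
o=get_obs();T=o['tool_pos'];Rm=R.from_euler('xyz',o['tcp_rot'])
def pr(L):print(L,np.round((proj('scene',T+Rm.apply(L))+.5-[190,120])*400/120).ravel())
for x in(-9.5,9.5):
  for y in(-19,19):pr([x,y,0])
for x in(-37,37):
  for y in(-95,95):pr([x,y,-66])
E
```

```text
[-9.5, -19, 0] [194. 152.]
[-9.5, 19, 0] [162. 179.]
[9.5, -19, 0] [214. 161.]
[9.5, 19, 0] [183. 189.]
[-37, -95, -66] [222.  17.]
[-37, 95, -66] [ 57. 148.]
[37, -95, -66] [304.  49.]
[37, 95, -66] [144. 187.]
```

```bash
python3 - <<'E'
from h import *
T=np.array([229.6,-471.9,195.5]);Rm=R.from_euler('xyz',[3.1416,0,.4528])
for n in('scene','top'):
  print(n)
  for L in([0,0,0],[-9.5,46,0],[9.5,46,0],[-9.5,-46,0],[9.5,-46,0],[37,95,-66],[-37,95,-66]):print(L,np.round(proj(n,T+Rm.apply(L))*1.4).ravel())
print('now top crop')
o=get_obs();T=o['tool_pos'];Rm=R.from_euler('xyz',o['tcp_rot'])
for L in([37,95,-66],[-37,95,-66],[37,-95,-66],[-37,-95,-66]):print(L,np.round((proj('top',T+Rm.apply(L))+.5-[244,168])*4+[400,0]))
for z in (60,70,100): print(z,proj('scene',[514,-101,z]))
import cv2
a=cv2.imread('pics/scene0.png')[0:60,240:420];b=cv2.imread('pics/top0.png')[470:588,664:784]
cv2.imwrite('pics/z.png',np.vstack([cv2.resize(a,(600,200)),cv2.resize(b,(400,393))[:, :].copy() if 0 else cv2.copyMakeBorder(cv2.resize(b,(400,393)),0,0,0,200,0)]))
E
```

```text
scene
[0, 0, 0] [339.  52.]
[-9.5, 46, 0] [322.  46.]
[9.5, 46, 0] [317.  50.]
[-9.5, -46, 0] [361.  54.]
[9.5, -46, 0] [357.  58.]
[37, 95, -66] [288.  20.]
[-37, 95, -66] [305.   7.]
top
[0, 0, 0] [728. 505.]
[-9.5, 46, 0] [761. 497.]
[9.5, 46, 0] [754. 485.]
[-9.5, -46, 0] [702. 527.]
[9.5, -46, 0] [696. 514.]
[37, 95, -66] [811. 460.]
[-37, 95, -66] [839. 514.]
now top crop
[37, 95, -66] [[619.  24.]]
[-37, 95, -66] [[752.  -7.]]
[37, -95, -66] [[707. 372.]]
[-37, -95, -66] [[842. 338.]]
60 [[246.28707535 173.72534691]]
70 [[246.14602684 170.53604454]]
100 [[245.71300261 160.74476588]]
```

View pics/z.png

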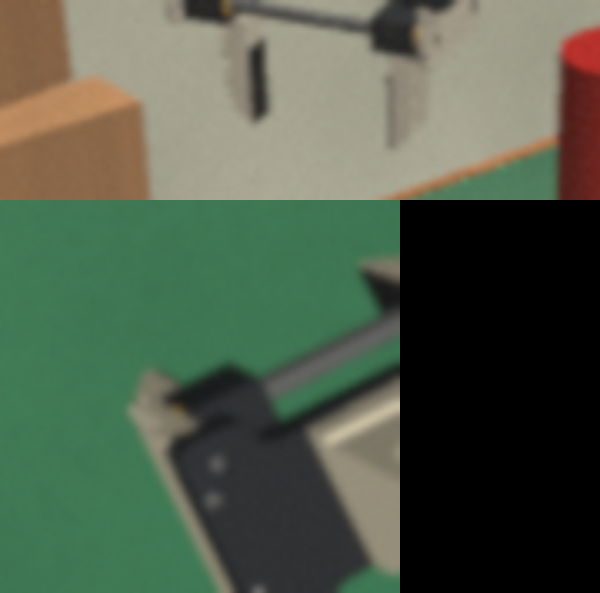

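The tips appear about 35 mm higher than the reported TCP, in both poses and both cameras. I won't trust the z reading. I'll descend in small steps watching the force and check again from near.

Call:
arm_command --gripper '[0,0,0,0,0]' --pt "0 0 0.3" --pt "0 0 0.3" --pt "0 0 0.2" --pt "0 0 0.1" --pt "0 0 0" --twist '[0,0,0,0,0]'

```text
time: 4.1
tool_pos: [515.0, -101.4, 48.3]
tcp_rot: [-3.141, -0.0, 1.832]
contact_force: [0.3, 0.3, 0.8]
grip_width: 0.1
finger_force: 0.0
```

```bash
python3 - <<'E'
from h import *
import cv2
a=capture("scene")[130:230,200:300]
o=get_obs();T=o['tool_pos'];Rm=R.from_euler('xyz',o['tcp_rot'])
a=np.ascontiguousarray(cv2.resize(a,(600,600),interpolation=cv2.INTER_CUBIC)[:,:,::-1])
pr=lambda P:np.round((proj('scene',P)+.5-[200,130])*6).astype(int)
for dz,c in((0,(0,0,255)),(36,(255,0,0))):
    L=np.array([[-9.5,-19,-dz],[9.5,-19,-dz],[9.5,19,-dz],[-9.5,19,-dz]])
    cv2.polylines(a,[pr(T+Rm.apply(L))],True,c,1)
cv2.imwrite("pics/scene4.png",a);print(T,o['contact_force'])
E
```

```text
[ 515.13496934 -101.47489078   48.47649456] [ 0.54188824 -0.44630045  0.92499637]
```

View pics/scene4.png

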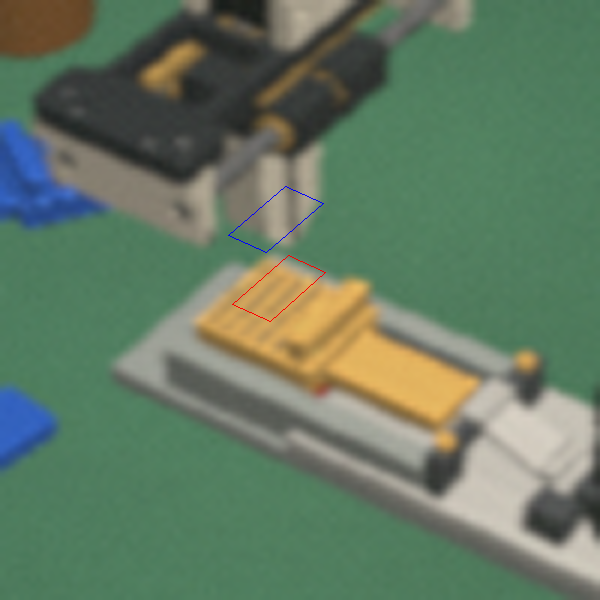

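Call:
arm_command --gripper '[0,0,0,0,0]' --pt "0 0 0.2" --pt "0 0 0.2" --pt "0 0 0.2" --pt "0 0 0.1" --pt "0 0 0" --twist '[0,0,0,0,0]'

```text
time: 4.78
tool_pos: [514.9, -101.4, 30.7]
tcp_rot: [-3.141, -0.0, 1.832]
contact_force: [-0.1, -0.0, -0.5]
grip_width: 0.7
finger_force: 0.0
```

Call:
arm_command --gripper '[0,0,0,0,0]' --pt "0 0 0.2" --pt "0 0 0.2" --pt "0 0 0.1" --pt "0 0 0.1" --pt "0 0 0" --twist '[0,0,0,0,0]'

```text
time: 5.4
tool_pos: [515.0, -101.4, 15.7]
tcp_rot: [-3.141, -0.0, 1.832]
contact_force: [1.2, 0.7, 0.4]
grip_width: 0.5
finger_force: 0.0
```

```bash
python3 - <<'E'
from h import *
import cv2
a=capture("scene")[140:220,205:305]
o=get_obs();T=o['tool_pos'];Rm=R.from_euler('xyz',o['tcp_rot'])
a=np.ascontiguousarray(cv2.resize(a,(750,600),interpolation=cv2.INTER_CUBIC)[:,:,::-1])
pr=lambda P:np.round((proj('scene',P)+.5-[205,140])*7.5).astype(int)
for dz,c in((36,(255,0,0)),):
    L=np.array([[-9.5,-19,-dz],[9.5,-19,-dz],[9.5,19,-dz],[-9.5,19,-dz]])
    cv2.polylines(a,[pr(T+Rm.apply(L))],True,c,1)
cv2.imwrite("pics/scene5.png",a);print(T,o['contact_force'])
E
```

```text
[ 515.03291081 -101.44154078   15.86009359] [-0.70979646  0.88055082  0.40557583]
```

View pics/scene5.png

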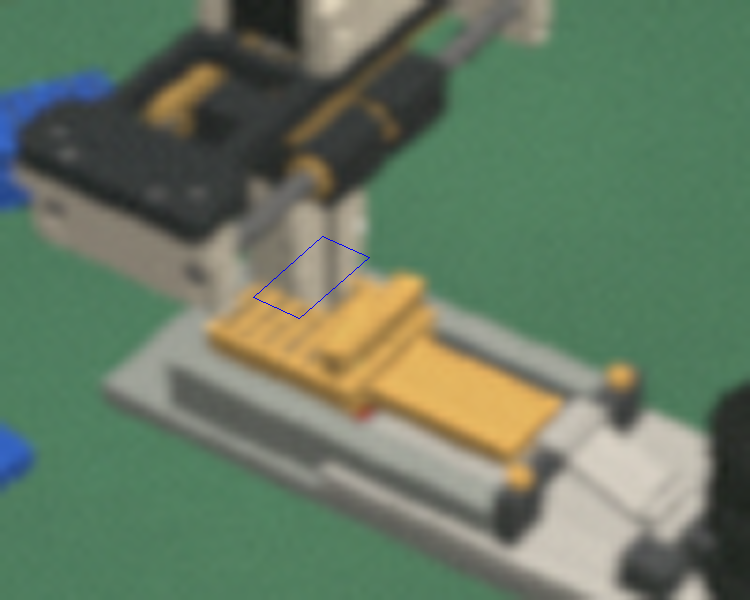

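The tip is now just above the tread behind the ledge, with the near-finger corner at about (320,315). I'll back off 3 mm and descend gently until I feel contact.

Call:
arm_command --gripper '[0,0,0,0,0]' --pt "-0.12 0 0" --pt "0 0 0.1" --pt "0 0 0.1" --pt "0 0 0.1" --pt "0 0 0" --twist '[0,0,0,0,0]'

```text
time: 6.08
tool_pos: [515.6, -104.3, 8.1]
tcp_rot: [-3.141, -0.0, 1.832]
contact_force: [-1.2, 0.4, -0.5]
grip_width: 0.5
finger_force: 0.0
```

Call:
arm_command --gripper '[0,0,0,0,0]' --pt "0 0 0.05" --pt "0 0 0.05" --pt "0 0 0.05" --pt "0 0 0" --pt "0 0 0" --twist '[0,0,0,0,0]'

```text
time: 6.7
tool_pos: [515.9, -104.4, 4.8]
tcp_rot: [3.141, 0.0, 1.832]
contact_force: [-0.4, -0.0, 3.9]
grip_width: 0.5
finger_force: 1.7
```

Call:
arm_command --gripper '[0,0,0,0,0]' --pt "0 0 0.1" --pt "0 0 0.1" --pt "0 0 0" --pt "0 0 0" --pt "0 0 0" --twist '[0,0,0,0,0]'

```text
time: 7.32
tool_pos: [516.0, -104.4, -0.3]
tcp_rot: [3.141, 0.0, 1.832]
contact_force: [-0.4, 0.4, 5.8]
grip_width: 0.7
finger_force: 2.5
```

Call:
arm_command --gripper '[0,0,0,0,0]' --pt "0 0 0.06" --pt "0 0 0.06" --pt "0 0 0" --pt "0 0 0" --pt "0 0 0" --twist '[0,0,0,0,0]'

```text
time: 7.95
tool_pos: [516.3, -104.8, -1.5]
tcp_rot: [3.14, 0.001, 1.832]
contact_force: [-5.2, -0.9, 21.7]
grip_width: 0.4
finger_force: 10.4
```

Call:
arm_command --gripper '[0,0,0,0,0]' --pt "0.1 -0.01 -0.02" --pt "0.1 0 0" --pt "0.1 0 0" --pt "0 0 0" --pt "0 0 0" --twist '[0,0,0,0,0]'

```text
time: 8.57
tool_pos: [516.4, -99.2, -1.1]
tcp_rot: [3.137, 0.005, 1.832]
contact_force: [0.9, -5.7, 12.6]
grip_width: 0.2
finger_force: 6.3
```

Call:
arm_command --gripper '[0,0,0,0,0]' --pt "0.1 0 0" --pt "0.1 0 0" --pt "0 0 0" --pt "0 0 0" --pt "0 0 0" --twist '[0,0,0,0,0]'

```text
time: 9.2
tool_pos: [515.4, -94.7, -0.8]
tcp_rot: [3.136, 0.006, 1.832]
contact_force: [1.1, -6.7, 13.9]
grip_width: 0.2
finger_force: 7.0
```

Call:
arm_command --gripper '[0,0,0,0,0]' --pt "0.1 0 0.01" --pt "0.1 0 0" --pt "0.1 0 0" --pt "0 0 0" --pt "0 0 0" --twist '[0,0,0,0,0]'

```text
time: 9.82
tool_pos: [514.3, -87.7, -0.7]
tcp_rot: [3.134, 0.007, 1.832]
contact_force: [2.5, -7.5, 15.6]
grip_width: 0.1
finger_force: 7.6
```

```bash
python3 - <<'E'
from h import *
import cv2
a=capture("scene");o=get_obs();print(o['tool_pos'],o['contact_force'],o['moment'])
# brass nose: track tongue end via brass mask extreme along fixture x
hsv=cv2.cvtColor(a,cv2.COLOR_RGB2HSV);m=cv2.inRange(hsv,(15,120,120),(30,255,255))
m[:165]=0;m[240:]=0;m[:,:225]=0;m[:,340:]=0
p=[513.4,-100.7,1.836]
# sample along the tongue centre line at z=33 (up) / 26 (down), y off-axis -6..6
for z in(26,33):
  s=np.arange(20,150,1.)
  f=[cv2.remap(m,*[q.astype(np.float32).reshape(1,-1) for q in proj('scene',W(p,np.c_[s,0*s+y,0*s+z])).T],cv2.INTER_LINEAR)[0]>127 for y in(-6,0,6)]
  print(z,[s[g].max() for g in f])
E
```

```text
[514.35437024 -87.62782085  -0.67515975] [ 1.52594752 -7.42194032 15.42618338] [-1.17295436 -0.47091406 -0.01176345]
26 [np.float64(89.0), np.float64(87.0), np.float64(84.0)]
33 [np.float64(91.0), np.float64(88.0), np.float64(46.0)]
```

Call:
arm_command --gripper '[0,0,0,0,0]' --pt "0.1 0 0" --pt "0.1 0 0" --pt "0.1 0 0" --pt "0 0 0" --pt "0 0 0" --twist '[0,0,0,0,0]'

```text
time: 10.5
tool_pos: [512.4, -80.3, -0.6]
tcp_rot: [3.134, 0.007, 1.832]
contact_force: [1.8, -6.4, 16.1]
grip_width: 0.8
finger_force: 8.1
```

```bash
cat > n.py <<'E'
from h import *
import cv2
a=capture("scene");o=get_obs();print(o['tool_pos'],o['contact_force'],o['moment'])
hsv=cv2.cvtColor(a,cv2.COLOR_RGB2HSV);m=cv2.inRange(hsv,(15,120,120),(30,255,255))
p=[513.4,-100.7,1.836]
s=np.arange(-40,150,1.)
for z,ys in((26,(-12,-6,0,6,12)),(30,(-20,-16,16,20)),(42,(-18,0,18))):
  for y in ys:
    g=cv2.remap(m,*[q.astype(np.float32).reshape(1,-1) for q in proj('scene',W(p,np.c_[s,0*s+y,0*s+z])).T],cv2.INTER_LINEAR)[0]>127
    e=np.flatnonzero(np.diff(np.r_[0,g,0]));print(z,y,[(s[e[i]],s[e[i+1]-1]) for i in range(0,len(e),2)])
E
python3 n.py
```

```text
[512.36365547 -80.37603126  -0.63144989] [ 1.06990203 -6.74370818 16.39546372] [-1.24690976 -0.39166955  0.02613636]
26 -12 [(np.float64(2.0), np.float64(90.0))]
26 -6 [(np.float64(24.0), np.float64(89.0))]
26 0 [(np.float64(24.0), np.float64(87.0))]
26 6 [(np.float64(22.0), np.float64(84.0))]
26 12 [(np.float64(24.0), np.float64(50.0))]
30 -20 [(np.float64(8.0), np.float64(98.0))]
30 -16 [(np.float64(5.0), np.float64(93.0))]
30 16 [(np.float64(26.0), np.float64(48.0))]
30 20 [(np.float64(26.0), np.float64(42.0))]
42 -18 [(np.float64(35.0), np.float64(97.0))]
42 0 [(np.float64(35.0), np.float64(59.0))]
42 18 []
```

Call:
arm_command --gripper '[0,0,0,0,0]' --pt "0.1 0 0" --pt "0.1 0 0" --pt "0.1 0 0" --pt "0.1 0 0" --pt "0 0 0" --twist '[0,0,0,0,0]'

```text
time: 11.18
tool_pos: [509.7, -70.7, -0.6]
tcp_rot: [3.134, 0.007, 1.832]
contact_force: [1.2, -7.4, 17.6]
grip_width: 0.2
finger_force: 8.3
```

Call:
arm_command --gripper '[0,0,0,0,0]' --pt "0.1 0 0" --pt "0.1 0 0" --pt "0.1 0 0" --pt "0.1 0 0" --pt "0 0 0" --twist '[0,0,0,0,0]'

```text
time: 11.8
tool_pos: [507.1, -61.1, -0.6]
tcp_rot: [3.135, 0.006, 1.832]
contact_force: [1.1, -8.1, 16.8]
grip_width: 0.5
finger_force: 8.6
```

```bash
python3 n.py
```

```text
[507.10085161 -61.1090847   -0.6290651 ] [ 1.25743636 -7.92429737 17.05969836] [-1.42038799 -0.2977294  -0.00258022]
26 -12 [(np.float64(23.0), np.float64(90.0)), (np.float64(103.0), np.float64(116.0))]
26 -6 [(np.float64(43.0), np.float64(89.0))]
26 0 [(np.float64(45.0), np.float64(87.0))]
26 6 [(np.float64(43.0), np.float64(87.0))]
26 12 [(np.float64(45.0), np.float64(68.0))]
30 -20 [(np.float64(29.0), np.float64(98.0)), (np.float64(106.0), np.float64(126.0))]
30 -16 [(np.float64(26.0), np.float64(93.0)), (np.float64(106.0), np.float64(119.0))]
30 16 [(np.float64(45.0), np.float64(68.0))]
30 20 [(np.float64(46.0), np.float64(60.0))]
42 -18 [(np.float64(54.0), np.float64(97.0))]
42 0 [(np.float64(55.0), np.float64(76.0))]
42 18 [(np.float64(55.0), np.float64(58.0))]
```

Call:
arm_command --gripper '[0,0,0,0,0]' --pt "0.1 0 0" --pt "0.1 0 0" --pt "0.1 0 0" --pt "0.1 0 0" --pt "0 0 0" --twist '[0,0,0,0,0]'

```text
time: 12.48
tool_pos: [505.0, -52.4, -0.6]
tcp_rot: [3.134, 0.008, 1.832]
contact_force: [0.8, -13.4, 16.1]
grip_width: 0.5
finger_force: 10.6
```

Call:
arm_command --gripper '[0,0,0,0,0]' --pt "0.1 0 0" --pt "0.1 0 0" --pt "0.1 0 0" --pt "0 0 0" --pt "0 0 0" --twist '[0,0,0,0,0]'

```text
time: 13.1
tool_pos: [503.0, -45.1, -0.6]
tcp_rot: [3.134, 0.008, 1.832]
contact_force: [2.5, -12.9, 16.3]
grip_width: 0.6
finger_force: 10.8
```

```bash
python3 n.py
```

```text
[503.02718509 -45.12606384  -0.62027987] [  1.07220998 -13.13373066  16.02243512] [-2.28786921 -0.34050105  0.01669859]
26 -12 [(np.float64(43.0), np.float64(90.0)), (np.float64(103.0), np.float64(122.0)), (np.float64(126.0), np.float64(127.0))]
26 -6 [(np.float64(59.0), np.float64(89.0))]
26 0 [(np.float64(59.0), np.float64(87.0))]
26 6 [(np.float64(58.0), np.float64(84.0))]
26 12 [(np.float64(59.0), np.float64(83.0))]
30 -20 [(np.float64(47.0), np.float64(98.0)), (np.float64(106.0), np.float64(141.0))]
30 -16 [(np.float64(46.0), np.float64(93.0)), (np.float64(106.0), np.float64(124.0)), (np.float64(128.0), np.float64(130.0))]
30 16 [(np.float64(61.0), np.float64(83.0))]
30 20 [(np.float64(61.0), np.float64(75.0))]
42 -18 [(np.float64(69.0), np.float64(97.0))]
42 0 [(np.float64(69.0), np.float64(91.0))]
42 18 [(np.float64(75.0), np.float64(75.0))]
```

Call:
arm_command --gripper '[0,0,0,0,0]' --pt "0.1 0 0" --pt "0.1 0 0" --pt "0.1 0 0" --pt "0 0 0" --pt "0 0 0" --twist '[0,0,0,0,0]'

```text
time: 13.78
tool_pos: [501.0, -37.7, -0.6]
tcp_rot: [3.134, 0.007, 1.832]
contact_force: [0.9, -12.7, 17.0]
grip_width: -0.0
finger_force: 10.9
```

Call:
arm_command --gripper '[0,0,0,0,0]' --pt "0.1 0 0" --pt "0.08 0 0" --pt "0 0 0" --pt "0 0 0" --pt "0 0 0" --twist '[0,0,0,0,0]'

```text
time: 14.4
tool_pos: [499.8, -33.4, -0.6]
tcp_rot: [3.134, 0.007, 1.832]
contact_force: [1.1, -12.6, 16.4]
grip_width: 0.6
finger_force: 11.0
```

Call:
arm_command --gripper '[0,0,0,0,0]' --pt "0.08 0 0" --pt "0.06 0 0" --pt "0 0 0" --pt "0 0 0" --pt "0 0 0" --twist '[0,0,0,0,0]'

```text
time: 15.02
tool_pos: [499.1, -30.5, -0.6]
tcp_rot: [3.134, 0.008, 1.832]
contact_force: [0.3, -16.0, 17.6]
grip_width: 0.5
finger_force: 12.6
```

Call:
arm_command --gripper '[0,0,0,0,0]' --pt "0.06 0 0" --pt "0.04 0 0" --pt "0 0 0" --pt "0 0 0" --pt "0 0 0" --twist '[0,0,0,0,0]'

```text
time: 15.65
tool_pos: [499.1, -30.5, -0.6]
tcp_rot: [3.134, 0.011, 1.833]
contact_force: [2.4, -28.1, 13.9]
grip_width: 0.3
finger_force: 17.3
```

```bash
python3 n.py; python3 - <<'E'
from h import *
import cv2
for n in("scene",'top'):
    a=capture(n);h=cv2.cvtColor(a,cv2.COLOR_RGB2HSV);m=cv2.inRange(h,(0,120,70),(8,255,255))|cv2.inRange(h,(172,120,70),(180,255,255))
    for z in(23,16):
        P=proj(n,W([513.4,-100.7,1.836],[(-30,-22,z),(27,-22,z),(27,22,z),(-30,22,z)])).astype(int)
        k=np.zeros_like(m);cv2.fillConvexPoly(k,P,255);print(n,z,(k>0).sum(),((m&k)>0).sum())
E
```

```text
[499.10936025 -30.50224293  -0.58136672] [  1.17593356 -28.05205101  14.17329774] [-4.85913517 -0.3057907   0.00494894]
26 -12 [(np.float64(59.0), np.float64(90.0)), (np.float64(103.0), np.float64(127.0)), (np.float64(139.0), np.float64(149.0))]
26 -6 [(np.float64(73.0), np.float64(89.0)), (np.float64(142.0), np.float64(149.0))]
26 0 [(np.float64(75.0), np.float64(85.0)), (np.float64(143.0), np.float64(149.0))]
26 6 [(np.float64(73.0), np.float64(84.0)), (np.float64(143.0), np.float64(147.0))]
26 12 [(np.float64(73.0), np.float64(85.0))]
30 -20 [(np.float64(65.0), np.float64(98.0)), (np.float64(106.0), np.float64(149.0))]
30 -16 [(np.float64(62.0), np.float64(93.0)), (np.float64(106.0), np.float64(130.0)), (np.float64(134.0), np.float64(135.0)), (np.float64(140.0), np.float64(149.0))]
30 16 [(np.float64(78.0), np.float64(87.0))]
30 20 [(np.float64(78.0), np.float64(87.0))]
42 -18 [(np.float64(86.0), np.float64(97.0))]
42 0 [(np.float64(83.0), np.float64(94.0))]
42 18 []
scene 23 280 0
scene 16 290 0
top 23 472 0
top 16 472 0
```

Call:
arm_command --gripper '[0,0,0,0,0]' --pt "-0.12 0 0" --pt "-0.08 0 -0.04" --pt "-0.04 0 -0.1" --pt "0 0 -0.2" --pt "0 0 -0.3" --twist '[0,0,0,0,0]'

```text
time: 16.42
tool_pos: [495.0, -30.3, 12.4]
tcp_rot: [-3.14, -0.0, 1.832]
contact_force: [0.4, -3.1, -1.2]
grip_width: 0.5
finger_force: 1.6
```

Call:
arm_command --gripper '[0,0,0,0,0]' --pt "0 0 -1" --pt "0 0 -1" --pt "0 0 -1" --pt "0 0 -1" --pt "0 0 -1" --twist '[0,0,0,0,0]'

```text
time: 17.05
tool_pos: [494.4, -29.1, 138.2]
tcp_rot: [-3.139, -0.002, 1.832]
contact_force: [-0.0, 0.0, 0.1]
grip_width: 0.4
finger_force: 0.0
```

```bash
python3 n.py; python3 - <<'E'
from h import *
import cv2
a=capture("scene")[155:245,210:330]
cv2.imwrite("pics/end.png",cv2.resize(a,(800,600),interpolation=cv2.INTER_CUBIC)[:,:,::-1])
E
```

```text
[496.2905744  -29.48266701 141.30486306] [ 2.38395964 -0.19919493  2.78173371] [ 0.01153646 -0.16733443 -0.03264842]
26 -12 [(np.float64(35.0), np.float64(90.0)), (np.float64(103.0), np.float64(127.0)), (np.float64(139.0), np.float64(149.0))]
26 -6 [(np.float64(35.0), np.float64(89.0)), (np.float64(142.0), np.float64(149.0))]
26 0 [(np.float64(35.0), np.float64(85.0)), (np.float64(143.0), np.float64(149.0))]
26 6 [(np.float64(34.0), np.float64(84.0)), (np.float64(143.0), np.float64(147.0))]
26 12 [(np.float64(34.0), np.float64(85.0))]
30 -20 [(np.float64(38.0), np.float64(98.0)), (np.float64(106.0), np.float64(149.0))]
30 -16 [(np.float64(38.0), np.float64(93.0)), (np.float64(106.0), np.float64(130.0)), (np.float64(134.0), np.float64(135.0)), (np.float64(140.0), np.float64(149.0))]
30 16 [(np.float64(39.0), np.float64(87.0))]
30 20 [(np.float64(40.0), np.float64(42.0)), (np.float64(46.0), np.float64(47.0)), (np.float64(53.0), np.float64(53.0)), (np.float64(60.0), np.float64(63.0)), (np.float64(66.0), np.float64(69.0)), (np.float64(73.0), np.float64(87.0))]
42 -18 [(np.float64(46.0), np.float64(97.0))]
42 0 [(np.float64(47.0), np.float64(94.0))]
42 18 [(np.float64(88.0), np.float64(90.0))]
```

View pics/end.png

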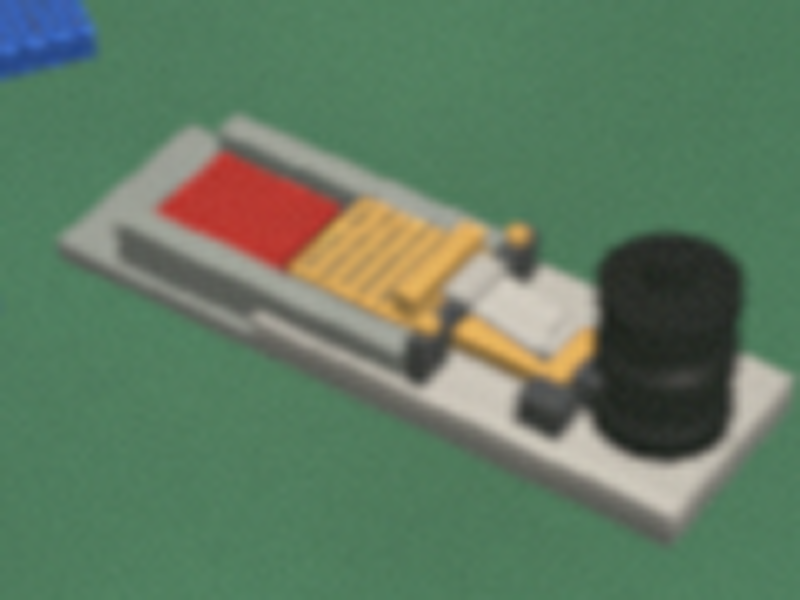

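The slide is home: the tongue is under the leaf and between the teeth at (575,355), and the red bed is up behind it at (250,205). The tool is clear.

```bash
python3 -c "
from plant import *
print(close_job())"
```

```text
the job is handed in; nothing more can be done
None
```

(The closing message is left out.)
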